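# Get the squat pot out from behind the tall condiments and onto the kitchen scale

### The job

The squat lidded pot at the back of the condiment tray is hemmed in and is wanted on the kitchen scale: stand the pepper mill, the oil bottle and the storage jar out of the way on the tiled board, then stand the pot in the middle of the scale's round pan, and only after that put the three back in the tray, upright, each on the very spot where it stood before. Set everything down gently, let nothing tip over, and leave the salt shaker and the egg cup in the tray where they are.

Things in the scene. Friction and masses are not known exactly. Their poses are not given: they have to be found in the camera images.
- tray: Condiment tray of pale wood, fixed. 190 mm deep (its x) by 290 mm long (its y); origin under its centre on the worktop, x pointing away from the robot at yaw 0. Floor top at 10 mm; rims 8 mm thick, 24 mm high, 45 mm at the back (+x). The pot stands at about (30, 0) mm in its frame, the three tall things at about (-35, 0), (30, 65) and (30, -65) mm, in any order.
- mat: Flat board set with patterned tiles, the side area, fixed: 240 mm (its x) by 180 mm (its y) of tiles, top at z = 8 mm. Origin under its centre. To the left or the right of the tray.
- scale: Flat white kitchen scale, fixed, 200 mm (its x) by 150 mm (its y), casing top 18 mm high; a round steel pan stands on it. Origin under the centre of the casing. On the other side of the tray from the tiled board.
- pan (a point): Centre of the top of the scale's round steel pan: 120 mm across, 30 mm along the scale's +x from its origin, top 26 mm above the worktop.
- mill: Pepper mill of dark turned wood, loose, 154 mm high, about 220 g. Origin at the centre of its underside, z up. Foot 52 mm across; waist 35 mm; straight head 44 mm across from 110 to 138 mm up (take it there); small steel nut on top.
- oil: Oil bottle of green glass with a cork, loose, 166 mm high, about 320 g. Origin at the centre of its underside. Body 54 mm across up to 90 mm, shoulder to 116 mm, then a straight neck 27 mm across from 116 to 146 mm (take it there), lip 31 mm across from 146 to 152 mm, cork above.
- jar: Straight white stoneware storage jar with a pale wooden lid, loose, 126 mm high, about 340 g. Origin at the centre of its underside. Body 56 mm across up to 100 mm (take it near the top, about 90 mm up), lid 53 mm across to 116 mm, a small knob on it.
- pot: The wanted thing: squat terracotta pot with a cork lid, loose, 52 mm high, about 170 g. Origin at the centre of its underside. Body 50 mm across from 4 to 38 mm up (take it there, from above), cork lid 42 mm across. The tall things stand only some 10 mm clear of it, so that a gripper cannot get down to it while they are there.
- shaker: Small salt shaker, white with a steel cap, 34 mm across the foot, 56 mm high, loose, near the front left corner of the tray. Origin at the centre of its underside. Not to be moved.
- eggcup: Small blue egg cup, 47 mm across the top, 52 mm high, loose, near the front right corner of the tray. Origin at the centre of its underside. Not to be moved.
Mind the look-alikes: they are no part of the job. What is shaped like the oil but blue is not meant.

How it is judged:
By the outcome, as a careful person would: the job done as asked, in the order asked, and still so for the second after the job is handed in, with the robot touching nothing.
It also fails if it takes over 141 s, if anything falls off the work surface, if the arm or the gripper's body presses on something with over 40 N, if the wrist force passes 120 N, or if a joint passes its speed limit or range.

### The arm

A 6-joint arm with a two-finger parallel gripper is mounted at the origin on the work surface. World frame = base frame: x ahead of the robot, y to its left, z up, the work surface at z = 0. Lengths are in m, angles in rad, forces in N, time in s.
With the tool pointing down it reaches from about 0.3 to 0.775 m from the base axis. Payload 14.6 kg.
Tool frame: the origin (TCP) lies midway between the tips of the shut fingers; the grasp point (between the pads) lies arm.grasp_offset behind it (arm.grasp_offset is the distance from the TCP to the grasp point, in m); z points along the fingers, y is the line along which they close (so a half turn about z gives the same grasp; the last joint's range is limited). The gripper opens to 85 mm and grips with 20 to 120 N. Pads are 22 mm wide; open, the fingers measure 114 mm over their backs; the gripper's body (76 mm by 85 mm) begins 54 mm behind the grasp point. The pads swing forward as they close: fully open they stand 13 mm farther back than shut.
Start: joints at [-1.306, 0.3, 1.521, -0, 1.321, -0.067], TCP at [0.179, -0.52, 0.231] pointing down, gripper open.
Joint ranges: [-3.03, 3.03], [-0.79, 2.21], [0.23, 2.52], [-1.04, 4.18], [0, 3.07], [-2.55, 2.55]. Speed limits (rad/s): [2.22, 2.22, 2.57, 3.14, 3.14, 3.14].

### API

Orientations are given as a unit quaternion [x, y, z, w].
In Python, from plant import readout, eyes, ticket, arm gives the robot as it stands.
- The arm moves only by the tool send_rows, never from a script. Its argument "steps" is a list that holds one entry, the list of rows, each a list of 5 numbers: the shift along the tool's x, y, z in units of 40 mm (1.0 is 40 mm), then the turn about the tool's z in units of 10 degrees (1.0 is 10 degrees), then the opening, from 0 (shut) to 1 (fully open). In form: [[[dx, dy, dz, roll, gripper], ...]]. A call has 1 to 5 rows; each row shifts and turns the commanded pose from where the row before left it, along the tool's axes as they then stand; what a row does not reach is not made up. A row lasts 1/8 s, in which the tool goes at most 62.5 mm and 10.7 degrees, less where a joint would pass 70% of its speed; a pose out of reach is approached as far as the arm can. A call is refused whole if a number of a shift passes 1 or a number of a turn 1, either way. A call with a gripper value outside its range is refused whole. The fingers move at their own pace and stop on an object; "grip_force" is the grip in N (left out, the last holds). Time passes only in rows, so rows that do not move let the fingers close. It gives the time, the measured TCP pose, the force, the opening and the grip force at its end, in the units of the state.
- readout.observe(): the state, without advancing time (a new reading comes with each control period).
- eyes.read_camera(name): name is "side" or "top"; returns a dict with "image" (480x640x3 uint8, red, green, blue), "fovy" (degrees; the focal length in pixels is half the picture's height over the tangent of half this angle, whatever the lens; pixels are square), "cx", "cy" (the principal point, pixels), "R" (3x3) and "t" (3): a world point X has camera coordinates R X + t. Camera axes: x right, y down, z forward; pixel columns grow to the right and rows downward; lengths in m; the calibration is good to about 2 mm. A picture is of the moment at which its call begins. There is no depth.
- ticket.hand_in(): hands the job in; it is judged then, once.
The state is a dict: "t": time; "joints": joint angles; "joint_vel": joint speeds; "joint_torque": joint torques, N m; "tcp_pos": TCP position; "tcp_rot": TCP orientation; "contact_force": force on the tool from outside, world axes, zero at the start; "moment": the same for the moment, N m; "gripper_width": finger opening in m; "finger_force": force on a finger pad.
Only numpy, scipy, OpenCV 4.12 (cv2) and the standard library are available. Lean on these libraries where they do the work, as an engineer would, in place of code of your own. Each camera call takes 0.05 s, during which the arm holds its last target. There are 200 camera calls.

## Working session

There is one attempt and no reset: what is moved stays moved. The work goes in short steps, Python scripts to look and compute and a tool call to move; the robot and the scene stay as the last step left them, time stands still between calls to the robot, and variables do not carry over. Pictures are saved under pics/ and viewed, at most 14 in all, crops included, and the job is handed in when it is done.

Besides the shell and the picture viewer there is one more tool, called after "Call:" by a JSON object that holds its "method" and its "body". send_rows: Moves the arm, as the interface text tells. Its arguments: {"type":"object","properties":{"steps":{"type":"array"},"grip_force":{"type":"number"}},"required":["steps"]}

```bash
mkdir -p pics; ls
cat > h.py <<'E'
import numpy as np, cv2
from plant import readout, eyes, ticket, arm
def cam(n):
    c=eyes.read_camera(n); c['f']=240/np.tan(np.radians(c['fovy'])/2); return c
def proj(c,X):
    p=np.asarray(c['R'])@np.asarray(X,float)+np.asarray(c['t']); return c['f']*p[:2]/p[2]+[c['cx'],c['cy']]
def ray(c,u,v,z):
    R=np.asarray(c['R']);o=-R.T@np.asarray(c['t']); d=R.T@np.array([(u-c['cx'])/c['f'],(v-c['cy'])/c['f'],1]); return o+d*(z-o[2])/d[2]
E
python3 - <<'E'
from h import *
for n in('top','side'):
    c=cam(n); cv2.imwrite(f'pics/{n}0.png',c['image'][:,:,::-1]); print({k:v for k,v in c.items() if k!='image'})
print(readout.observe(), arm.grasp_offset, [a for a in dir(arm) if a[0]!='_'])
E
```

```text
pics
{'fovy': 43.934154872427015, 'cx': 326.4775877991482, 'cy': 247.7322171038933, 'R': array([[ 2.55797870e-04, -9.99995509e-01,  2.98618868e-03],
       [-9.94551396e-01, -5.65704500e-04, -1.04245868e-01],
       [ 1.04247089e-01, -2.94325224e-03, -9.94547074e-01]]), 't': array([-0.01867721,  0.60922609,  1.3960332 ]), 'f': np.float64(595.0049682352392)}
{'fovy': 54.4754971365818, 'cx': 323.6404323520432, 'cy': 241.70175135696218, 'R': array([[-0.91964316, -0.3926694 ,  0.00819804],
       [-0.21868246,  0.4945992 , -0.84115968],
       [ 0.32624292, -0.77535952, -0.54072468]]), 't': array([0.5502922 , 0.18081126, 0.74999757]), 'f': np.float64(466.2336809998601)}
{'t': 0.1, 'joints': array([-1.30560953e+00,  3.00411889e-01,  1.52152673e+00, -2.25044330e-05,
        1.32071458e+00, -6.66027477e-02]), 'joint_vel': array([ 0.00089444, -0.00142169, -0.00171402, -0.00153444,  0.00046786,
        0.00143666]), 'joint_torque': array([ 1.64398502e-03, -5.44372737e+01, -3.62370408e+01, -2.80012131e-06,
        3.02495529e-03,  3.79286320e-06]), 'tcp_pos': array([ 0.17908845, -0.5197975 ,  0.23077679]), 'tcp_rot': array([ 9.86270392e-01,  1.65137616e-01, -6.34121206e-05, -5.26577562e-04]), 'contact_force': array([ 0.41619183,  0.02781073, -0.14968766]), 'moment': array([ 0.02563532, -0.02187573,  0.01902778]), 'finger_force': 0.0, 'gripper_width': 0.08555035572269731} 0.0187 ['MotionError', 'grasp_offset']
```

View pics/top0.png

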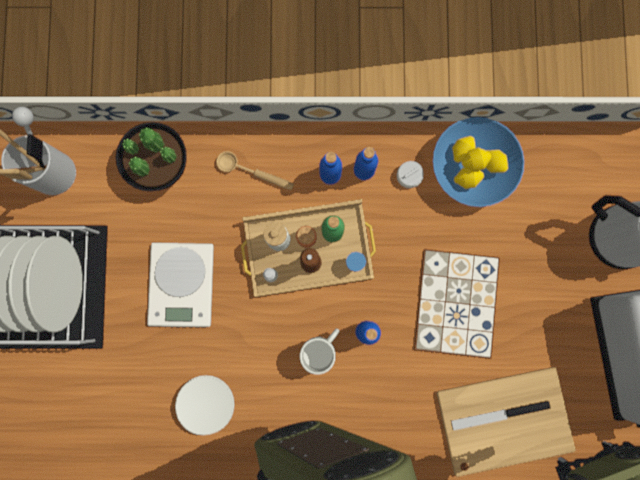

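View pics/side0.png

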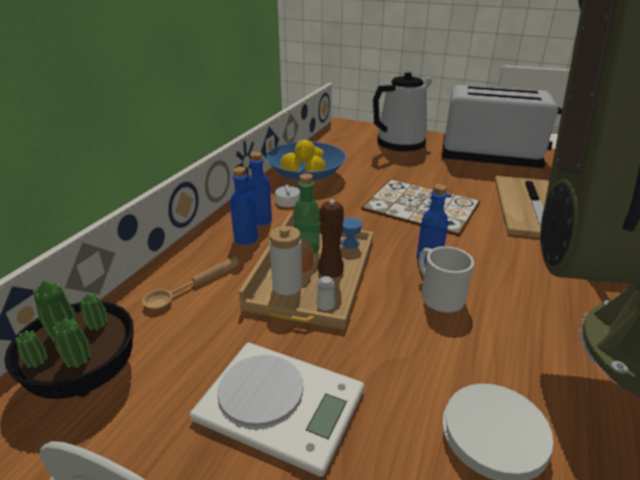

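The top view shows the tray at about (308,249), with the mill at (311,260), the oil at (333,228), the jar at (277,238) and the pot at (306,236). The mat is at (457,303) and the scale at (181,285). Candidates for the oil are the green bottle at (333,228), which is the one meant, and the blue bottles at (331,168), (366,163) and (368,333), which are look-alikes. I'll check this in close crops.

Run:
```python
from h import *
i=cv2.imread('pics/top0.png'); cv2.imwrite('pics/top_c.png',cv2.resize(i[190:305,235:385],None,fx=5,fy=5,interpolation=cv2.INTER_CUBIC))
a=cv2.resize(i[240:365,410:505],None,fx=4,fy=4,interpolation=cv2.INTER_CUBIC);b=cv2.resize(i[235:360,140:235],None,fx=4,fy=4,interpolation=cv2.INTER_CUBIC)
cv2.imwrite('pics/ms_c.png',np.hstack([a,b]))
i=cv2.imread('pics/side0.png'); cv2.imwrite('pics/side_c.png',cv2.resize(i[165:330,235:385],None,fx=3.6,fy=3.6,interpolation=cv2.INTER_CUBIC))
```

```text
(no output)
```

View pics/top_c.png

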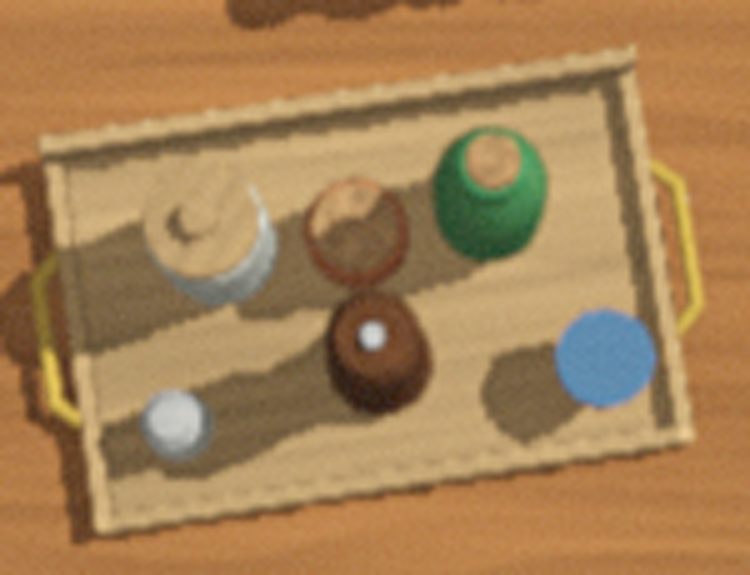

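View pics/ms_c.png

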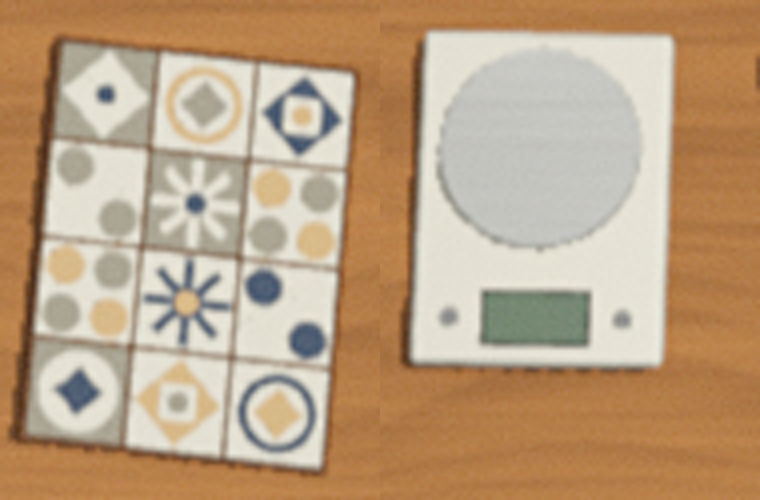

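View pics/side_c.png

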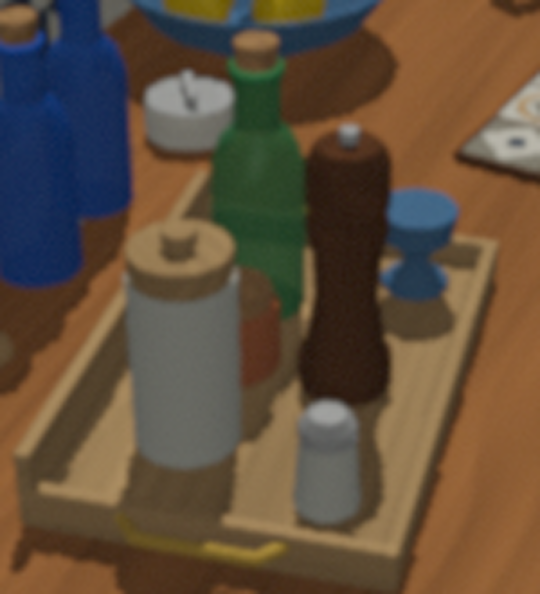

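The crops confirm the layout. The oil is the green bottle with its cork at crop (493,160), the mill's nut is at (373,336), the jar's lid at (205,221) and the pot at (357,231). Next I'll turn these into positions.

Run:
```python
from h import *
t=cam('top');s=cam('side')
T=lambda x,y,z:ray(t,235+(x+.5)/5-.5,190+(y+.5)/5-.5,z)[:2]*1e3
M=lambda x,y,z:ray(t,410+(x+.5)/4-.5,240+(y+.5)/4-.5,z)[:2]*1e3
S=lambda x,y,z:ray(t,140+(x-380+.5)/4-.5,235+(y+.5)/4-.5,z)[:2]*1e3
D=lambda x,y,z:ray(s,235+(x+.5)/3.6-.5,165+(y+.5)/3.6-.5,z)[:2]*1e3
bl,br,fr,fl=T(40,140,.045),T(633,48,.045),T(692,437,.024),T(98,535,.024)
ctr=(bl+br+fr+fl)/4
print('tray',bl,br,fr,fl,'len',np.hypot(*(bl-br)),np.hypot(*(fl-fr)),np.hypot(*(bl-fl)),ctr)
y=(bl-br)+(fl-fr); yaw=np.arctan2(-y[0],y[1]); print('yaw',np.degrees(yaw))
c,n=np.cos(yaw),np.sin(yaw)
for k,p in dict(mill=(-35,0),pot=(30,0),jar=(30,65),oil=(30,-65)).items(): print(k,'nominal',ctr+[c*p[0]-n*p[1],n*p[0]+c*p[1]])
print('top mill',T(373,336,.162),'jar lid',T(205,221,.126),'knob',T(188,222,.136),'oil',T(493,160,.176),'pot',T(357,231,.045))
print('side mill',D(349,134,.162),'jar',D(180,252,.126),'knob',D(180,238,.134),'oil',D(256,45,.176))
print('shaker',T(175,420,.066),'egg',T(606,358,.062), D(328,415,.064),D(421,210,.062))
m=[M(*p,.008) for p in((57,38),(357,70),(325,470),(20,440))];print('mat',m,sum(m)/4,np.hypot(*(m[0]-m[1])),np.hypot(*(m[0]-m[3])))
q=[S(*p,.018) for p in((425,32),(673,36),(662,367),(412,363))];print('scale',q,sum(q)/4,np.hypot(*(q[0]-q[1])),np.hypot(*(q[0]-q[3])))
pan=S(540,147,.026);print('pan',pan, 'from scale', sum(q)/4+30*((q[0]-q[3])/np.hypot(*(q[0]-q[3]))))
```

```text
tray [680.13268922 182.04058211] [ 724.94963968 -101.64143045] [ 539.45646372 -130.1822881 ] [492.44519485 154.38405877] len 287.20035393114546 288.42341301547896 189.71420301665023 [609.24599687  26.15023058]
yaw 9.179569221369714
mill nominal [574.6942344   20.56670928]
pot nominal [638.86179327  30.93610599]
jar nominal [628.49239656  95.10366486]
oil nominal [649.23118999 -33.23145288]
top mill [575.73039887  19.55419601] jar lid [630.76084375  96.11574874] knob [629.02178573 102.85492348] oil [651.05479347 -32.54800809] pot [636.41256869  30.40567844]
side mill [575.6915123   20.30514433] jar [629.33995405 102.22716242] knob [628.98872751 102.26462225] oil [648.96841558 -28.01178161]
shaker [544.95658692 114.23288733] egg [574.37740556 -87.06805267] [544.96341701 117.18441945] [572.37441591 -85.82272575]
mat [array([ 608.4528495 , -256.22189051]), array([ 588.9474731, -438.8507922]), array([ 348.42227427, -412.45696417]), array([ 366.1607589 , -229.95342803])] [ 477.99583894 -334.37076873] 183.6675677421057 243.71189812992336
scale [array([622.88951253, 407.0731276 ]), array([620.53975676, 256.86571419]), array([421.64171151, 259.42370777]), array([423.98425902, 408.66370642])] [522.26380995 333.00656399] 150.22579137384355 198.91161306790005
pan [552.6433697  333.69145409] from scale [552.2628508  332.76667169]
```

```bash
cat >> h.py <<'E'
def go(x,y,z,psi=9.2,frm=None):
    s=readout.observe(); p=s['tcp_pos']*1e3 if frm is None else np.array(frm[:3],float)
    q=s['tcp_rot']; ps=2*np.degrees(np.arctan2(q[1],q[0])) if frm is None else psi
    ps=(ps+180)%360-180; r=np.radians(psi); c,n=np.cos(r),np.sin(r)
    d=np.array([x,y,z])-p
    print('at',p.round(1),'psi',round(ps,2),'units',np.round([(c*d[0]+n*d[1])/40,(n*d[0]-c*d[1])/40,-d[2]/40],3),'roll',round((ps-psi)/10,3),'w',round(s['gripper_width']*1e3,1),'F',np.round(s['contact_force'],1),'t',round(s['t'],1))
E
python3 -c "
from h import *
go(575.7,20,231)
c=cam('top')
for u,v in((368,333),(318,355)):print(ray(c,u,v,.1))"
```

```text
at [ 179.1 -519.9  231. ] psi 19.01 units [ 1.1945e+01 -1.1738e+01 -1.0000e-03] roll 0.981 w 85.4 F [ 0.2  0.1 -0.2] t 0.2
[ 0.40912723 -0.11175545  0.1       ]
[0.36024616 0.00072217 0.1       ]
```

Call:
{"method": "send_rows", "body": {"steps": [[[0,0,0,0.98,1],[0.5,-0.5,0,0,1],[0.9,-0.9,0,0,1],[0.9,-0.9,0,0,1],[0.9,-0.9,0,0,1]]], "grip_force": 50}}

```text
t: 0.88
tcp_pos: [0.2857, -0.3718, 0.2313]
tcp_rot: [0.997, 0.08, 0.0, 0.0]
contact_force: [0.8, -0.0, 0.1]
gripper_width: 0.0853
finger_force: 0.0
```

Call:
{"method": "send_rows", "body": {"steps": [[[0.9,-0.9,0,0,1],[0.9,-0.9,0,0,1],[0.9,-0.9,0,0,1],[0.9,-0.9,0,0,1],[0.9,-0.9,0,0,1]]]}}

```text
t: 1.5
tcp_pos: [0.4346, -0.1652, 0.2314]
tcp_rot: [0.997, 0.08, 0.0, 0.0]
contact_force: [0.7, -0.2, 0.7]
gripper_width: 0.0859
finger_force: 0.0
```

Call:
{"method": "send_rows", "body": {"steps": [[[0.9,-0.9,0,0,1],[0.9,-0.9,0,0,1],[0.9,-0.7,0,0,1],[0.65,-0.54,0,0,1],[0,0,0,0,1]]]}}

```text
t: 2.12
tcp_pos: [0.5474, -0.0237, 0.2307]
tcp_rot: [0.997, 0.081, -0.0, -0.0]
contact_force: [-0.0, 0.4, -1.3]
gripper_width: 0.0859
finger_force: 0.0
```

```bash
python3 -c "
from h import *
go(575.7,20,110)"
```

```text
at [547.4 -23.7 230.7] psi 9.35 units [ 0.874 -0.964  3.018] roll 0.015 w 85.9 F [-0.   0.4 -1.3] t 2.1
```

Call:
{"method": "send_rows", "body": {"steps": [[[0.87,-0.96,0,0,1],[0,0,0.8,0,1],[0,0,0.9,0,1],[0,0,0.8,0,1],[0,0,0.5,0,1]]]}}

```text
t: 2.75
tcp_pos: [0.574, 0.0175, 0.1097]
tcp_rot: [0.997, 0.08, -0.001, -0.0]
contact_force: [0.2, -0.4, -0.1]
gripper_width: 0.0855
finger_force: 0.0
```

Call:
{"method": "send_rows", "body": {"steps": [[[0,0,0,0,0.7],[0,0,0,0,0.5],[0,0,0,0,0.3],[0,0,0,0,0.3],[0,0,0,0,0.3]]]}}

```text
t: 3.38
tcp_pos: [0.5755, 0.0183, 0.1127]
tcp_rot: [0.997, 0.08, 0.001, 0.0]
contact_force: [-0.8, 1.7, 6.6]
gripper_width: 0.0423
finger_force: 50.9
```

```bash
python3 -c "
from h import *
go(575.7,20,110); print(readout.observe()['finger_force'])
c=cam('side');cv2.imwrite('pics/a.png',cv2.resize(c['image'][100:340,200:440,::-1],None,fx=2,fy=2))"
```

```text
at [575.5  18.3 112.7] psi 9.22 units [ 0.012 -0.04   0.068] roll 0.002 w 42.3 F [-0.8  1.7  6.6] t 3.4
50.88978661224246
```

View pics/a.png

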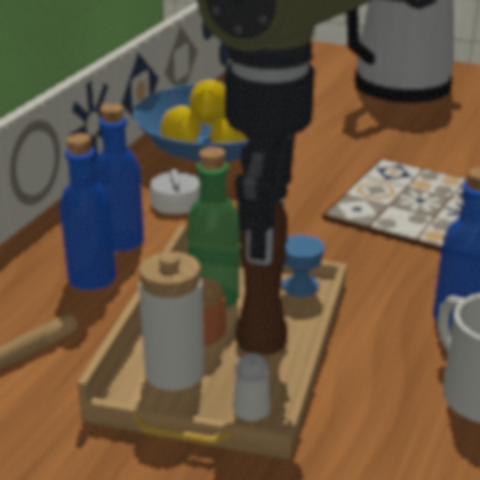

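The image shows the pads on the mill's head, with a width of 42 mm and a force of 51 N, so the grip is good. Now I'll lift it to the mat.

Call:
{"method": "send_rows", "body": {"steps": [[[0,0,-0.3,0,0.3],[0,0,-0.7,0,0.3],[0,0,-0.9,0,0.3],[0,0,-0.8,0,0.3],[-0.3,0.45,0,0,0.3]]]}}

```text
t: 4.05
tcp_pos: [0.5666, -0.0013, 0.2222]
tcp_rot: [0.997, 0.081, 0.002, 0.0]
contact_force: [0.2, -0.3, -2.4]
gripper_width: 0.0425
finger_force: 51.2
```

Call:
{"method": "send_rows", "body": {"steps": [[[-0.58,0.86,0,0,0.3],[-0.58,0.86,0,0,0.3],[-0.58,0.86,0,0,0.3],[-0.58,0.86,0,0,0.3],[-0.58,0.86,0,0,0.3]]]}}

```text
t: 4.68
tcp_pos: [0.4772, -0.1913, 0.2185]
tcp_rot: [0.997, 0.08, -0.001, -0.0]
contact_force: [1.2, 0.1, -1.7]
gripper_width: 0.0426
finger_force: 51.2
```

Call:
{"method": "send_rows", "body": {"steps": [[[-0.58,0.86,0,0,0.3],[-0.58,0.86,0,0,0.3],[-0.58,0.86,0,0,0.3],[-0.58,0.86,0,0,0.3],[-0.33,0.47,0,0,0.3]]]}}

```text
t: 5.3
tcp_pos: [0.3972, -0.3627, 0.2183]
tcp_rot: [0.997, 0.079, -0.001, -0.001]
contact_force: [-0.2, -0.4, -1.7]
gripper_width: 0.043
finger_force: 51.2
```

Call:
{"method": "send_rows", "body": {"steps": [[[0,0,0.6,0,0.3],[0,0,0.7,0,0.3],[0,0,0.6,0,0.3],[0,0,0.3,0,0.3],[0,0,0,0,0.3]]]}}

```text
t: 5.92
tcp_pos: [0.3987, -0.361, 0.1307]
tcp_rot: [0.997, 0.08, -0.001, -0.001]
contact_force: [0.0, 0.4, -1.0]
gripper_width: 0.0427
finger_force: 51.2
```

```bash
python3 -c "
from h import *
go(400,-361,111)"
```

```text
at [ 398.7 -361.   130.7] psi 9.19 units [0.032 0.004 0.492] roll -0.001 w 42.7 F [ 0.   0.4 -1. ] t 5.9
```

Call:
{"method": "send_rows", "body": {"steps": [[[0,0,0.2,0,0.3],[0,0,0.14,0,0.3],[0,0,0.08,0,0.3],[0,0,0.02,0,0.3],[0,0,0.02,0,0.3]]]}}

```text
t: 6.55
tcp_pos: [0.3994, -0.3612, 0.113]
tcp_rot: [0.997, 0.08, 0.0, 0.0]
contact_force: [0.3, -0.6, -1.6]
gripper_width: 0.0427
finger_force: 51.3
```

Call:
{"method": "send_rows", "body": {"steps": [[[0,0,0.02,0,0.3],[0,0,0.02,0,0.3],[0,0,0,0,0.3]]]}}

```text
t: 6.92
tcp_pos: [0.3994, -0.3611, 0.1112]
tcp_rot: [0.997, 0.08, -0.0, -0.0]
contact_force: [-0.1, 0.5, -2.1]
gripper_width: 0.0426
finger_force: 51.3
```

Call:
{"method": "send_rows", "body": {"steps": [[[0,0,0.03,0,0.3],[0,0,0.02,0,0.3],[0,0,0,0,0.3]]]}}

```text
t: 7.3
tcp_pos: [0.3999, -0.3612, 0.1107]
tcp_rot: [0.997, 0.08, 0.001, 0.0]
contact_force: [-2.4, 5.1, 14.0]
gripper_width: 0.0425
finger_force: 53.3
```

Call:
{"method": "send_rows", "body": {"steps": [[[0,0,0.02,0,0.3],[0,0,0.02,0,0.3],[0,0,0,0,0.3]]]}}

```text
t: 7.68
tcp_pos: [0.4003, -0.3614, 0.1106]
tcp_rot: [0.997, 0.08, 0.001, 0.001]
contact_force: [-4.7, 9.6, 29.1]
gripper_width: 0.0425
finger_force: 55.7
```

Contact came at 110.7, exactly as predicted, so there was no slip. I'll relieve the force and open.

Call:
{"method": "send_rows", "body": {"steps": [[[0,0,-0.06,0,0.3],[0,0,0,0,0.55],[0,0,0,0,0.8],[0,0,0,0,1],[0,0,0,0,1]]]}}

```text
t: 8.3
tcp_pos: [0.3993, -0.3611, 0.11]
tcp_rot: [0.997, 0.08, -0.0, -0.0]
contact_force: [1.2, 0.8, 0.3]
gripper_width: 0.0857
finger_force: 0.0
```

Call:
{"method": "send_rows", "body": {"steps": [[[0,0,-0.4,0,1],[0,0,-0.8,0,1],[0,0,-1,0,1],[0,0,-0.8,0,1],[0,0,0,0,1]]]}}

```text
t: 8.93
tcp_pos: [0.4, -0.3617, 0.2336]
tcp_rot: [0.997, 0.08, 0.002, 0.002]
contact_force: [-0.1, -0.1, -1.1]
gripper_width: 0.0854
finger_force: 0.0
```

```bash
python3 -c "
from h import *
go(650,-30,231)
c=cam('side');cv2.imwrite('pics/b.png',c['image'][:,:,::-1])
t=cam('top');cv2.imwrite('pics/bt.png',t['image'][:,:,::-1])"
```

```text
at [ 400.  -361.7  233.6] psi 9.21 units [ 7.497 -7.186  0.065] roll 0.001 w 85.4 F [-0.1 -0.1 -1.1] t 8.9
```

View pics/b.png

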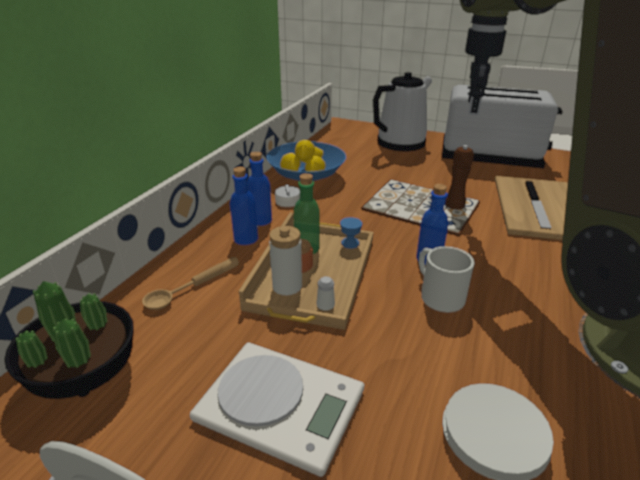

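The mill stands on the board at about (460,178). Next is the oil.

Call:
{"method": "send_rows", "body": {"steps": [[[0.5,-0.5,0,0,1],[0.9,-0.85,0,0,1],[0.9,-0.85,0,0,1],[0.9,-0.85,0,0,1],[0.9,-0.85,0,0,1]]]}}

```text
t: 9.65
tcp_pos: [0.5367, -0.1793, 0.2292]
tcp_rot: [0.997, 0.08, -0.001, -0.0]
contact_force: [0.7, -0.4, -0.1]
gripper_width: 0.0854
finger_force: 0.0
```

Call:
{"method": "send_rows", "body": {"steps": [[[0.9,-0.85,0,0,1],[0.9,-0.85,0,0,1],[0.9,-0.85,0,0,1],[0.7,-0.74,0,0,1],[0,0,0,0,1]]]}}

```text
t: 10.28
tcp_pos: [0.6499, -0.0268, 0.2283]
tcp_rot: [0.997, 0.082, -0.001, -0.0]
contact_force: [-1.0, -0.5, -1.0]
gripper_width: 0.0856
finger_force: 0.0
```

```bash
python3 -c "
from h import *
go(650,-30,119)
# refine oil/jar on both cameras by colour
t=cam('top');s=cam('side')
i=cv2.imread('pics/bt.png')[:,:,::-1].astype(int)
g=(i[:,:,1]>i[:,:,0]+25)&(i[:,:,1]>i[:,:,2]+10); g[:200]=0;g[265:]=0;g[:,:310]=0;g[:,360:]=0
ys,xs=np.nonzero(g);print(xs.min(),xs.max(),ys.min(),ys.max(),len(xs))
for o in((650,-30),(650,-33),(651,-27)):
  P=[proj(t,[o[0]/1e3+.027*np.cos(a),o[1]/1e3+.027*np.sin(a),z]) for a in np.linspace(0,6.28,60) for z in(.01,.1)]
  print(o,np.min(P,0).round(1),np.max(P,0).round(1), proj(s,[o[0]/1e3,o[1]/1e3,.176]).round(1), proj(t,[o[0]/1e3,o[1]/1e3,.176]).round(1))
"
```

```text
at [649.9 -26.8 228.3] psi 9.38 units [-0.01   0.08   2.732] roll 0.018 w 85.6 F [-1.  -0.5 -1. ] t 10.3
322 343 216 240 327
(650, -30) [319.8 215.3] [343.4 243. ] [305.7 176.6] [332.  222.1]
(650, -33) [321.2 215.3] [344.7 243. ] [306.4 176. ] [333.4 222.1]
(651, -27) [318.5 214.9] [342.1 242.6] [304.6 177.2] [330.6 221.6]
```

Call:
{"method": "send_rows", "body": {"steps": [[[0,0.1,0.5,0,1],[0,0,0.9,0,1],[0,0,0.9,0,1],[0,0,0.43,0,1],[0,0,0,0,0.8]]]}}

```text
t: 11.0
tcp_pos: [0.6496, -0.0337, 0.1204]
tcp_rot: [0.997, 0.08, -0.001, -0.0]
contact_force: [0.5, 0.3, -0.0]
gripper_width: 0.0699
finger_force: 0.0
```

```bash
python3 -c "
from h import *
go(650,-31.5,119)"
```

```text
at [649.6 -33.7 120.4] psi 9.17 units [ 0.018 -0.054  0.034] roll -0.003 w 69.9 F [ 0.5  0.3 -0. ] t 11.0
```

Call:
{"method": "send_rows", "body": {"steps": [[[0,0,0,0,0.6],[0,0,0,0,0.4],[0,0,0,0,0.25],[0,0,0,0,0.15],[0,0,0,0,0.15]]]}}

```text
t: 11.62
tcp_pos: [0.6507, -0.0325, 0.1225]
tcp_rot: [0.997, 0.08, 0.001, -0.0]
contact_force: [-1.5, 3.5, 6.8]
gripper_width: 0.0293
finger_force: 47.2
```

Call:
{"method": "send_rows", "body": {"steps": [[[0,0,0,0,0.15],[0,0,0,0,0.15]]]}}

```text
t: 11.88
tcp_pos: [0.6507, -0.0325, 0.1225]
tcp_rot: [0.997, 0.08, 0.001, -0.0]
contact_force: [-1.3, 4.0, 5.6]
gripper_width: 0.0291
finger_force: 47.2
```

```bash
python3 -c "
from h import *
c=cam('side');print(proj(c,[.6507,-.0325,.156]),proj(c,[.6507,-.0325,.1225]),proj(c,[.6507,-.0325,.126]));cv2.imwrite('pics/c.png',cv2.resize(c['image'][130:270,240:380,::-1],None,fx=4,fy=4,interpolation=cv2.INTER_CUBIC))"
```

```text
[306.04744506 185.54452216] [306.25438299 200.90980266] [306.2331441  199.33280047]
```

View pics/c.png

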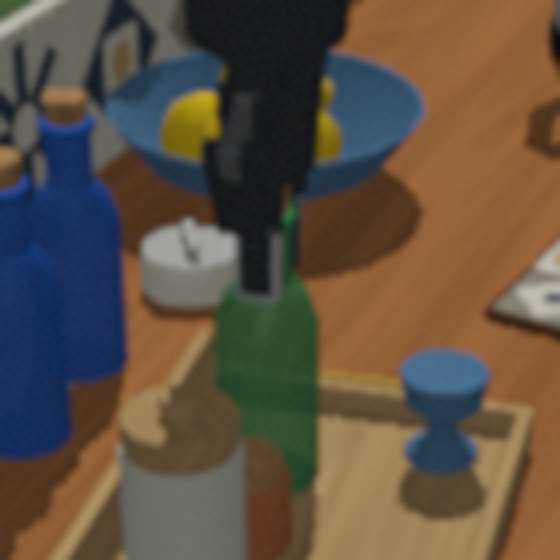

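The near pad's tip is at the start of the shoulder (crop (260,298)), and the width reads 29 mm instead of about 26. I'll regrip a few mm higher.

Call:
{"method": "send_rows", "body": {"steps": [[[0,0,0,0,0.5],[0,0,0,0,0.5],[0,0,-0.1,0,0.5],[0,0,0,0,0.25],[0,0,0,0,0.15]]]}}

```text
t: 12.55
tcp_pos: [0.6505, -0.0331, 0.1257]
tcp_rot: [0.997, 0.08, 0.001, 0.0]
contact_force: [-0.7, 0.8, 4.9]
gripper_width: 0.0289
finger_force: 48.7
```

Call:
{"method": "send_rows", "body": {"steps": [[[0,0,0,0,0.15],[0,0,0,0,0.15],[0,0,0,0,0.15]]]}}

```text
t: 12.92
tcp_pos: [0.6505, -0.0331, 0.1257]
tcp_rot: [0.997, 0.08, 0.001, 0.0]
contact_force: [-0.6, 0.5, 4.9]
gripper_width: 0.0288
finger_force: 48.7
```

Call:
{"method": "send_rows", "body": {"steps": [[[0,0,-0.1,0,0.15],[0,0,-0.15,0,0.15],[0,0,-0.15,0,0.15],[0,0,0,0,0.15],[0,0,0,0,0.15]]], "grip_force": 60}}

```text
t: 13.55
tcp_pos: [0.65, -0.0331, 0.1407]
tcp_rot: [0.997, 0.08, -0.0, -0.0]
contact_force: [-0.0, -0.9, -3.7]
gripper_width: 0.0285
finger_force: 59.3
```

```bash
python3 -c "
from h import *
go(549,-377,240)
c=cam('side');cv2.imwrite('pics/d.png',cv2.resize(c['image'][130:270,240:380,::-1],None,fx=4,fy=4,interpolation=cv2.INTER_CUBIC))"
```

```text
at [650.  -33.1 140.7] psi 9.21 units [-3.867  8.082 -2.483] roll 0.001 w 28.5 F [-0.  -0.9 -3.7] t 13.6
```

View pics/d.png

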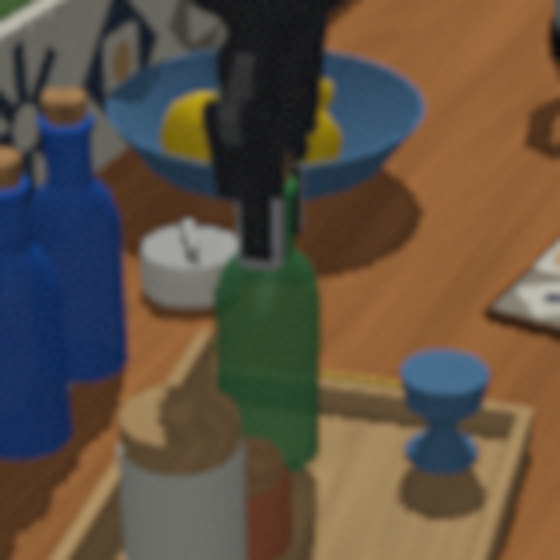

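The bottle hangs upright in the grip. I'll move it to the mat.

Call:
{"method": "send_rows", "body": {"steps": [[[0,0,-0.6,0,0.15],[0,0,-0.8,0,0.15],[0,0,-0.6,0,0.15],[-0.2,0.4,0,0,0.15],[-0.4,0.85,0,0,0.15]]]}}

```text
t: 14.22
tcp_pos: [0.6337, -0.0867, 0.2194]
tcp_rot: [0.997, 0.081, -0.001, -0.0]
contact_force: [-0.3, -1.0, -4.7]
gripper_width: 0.0284
finger_force: 59.6
```

Call:
{"method": "send_rows", "body": {"steps": [[[-0.4,0.85,0,0,0.15],[-0.4,0.85,0,0,0.15],[-0.4,0.85,0,0,0.15],[-0.4,0.85,0,0,0.15],[-0.4,0.85,0,0,0.15]]]}}

```text
t: 14.85
tcp_pos: [0.5812, -0.2689, 0.2191]
tcp_rot: [0.997, 0.08, -0.001, -0.001]
contact_force: [-1.0, 0.4, -3.8]
gripper_width: 0.0285
finger_force: 59.6
```

Call:
{"method": "send_rows", "body": {"steps": [[[-0.4,0.85,0,0,0.15],[-0.4,0.85,0,0,0.15],[-0.4,0.85,0,0,0.15],[-0.1,0.1,0.4,0,0.15],[0,0,0.7,0,0.15]]]}}

```text
t: 15.48
tcp_pos: [0.5473, -0.3807, 0.1753]
tcp_rot: [0.997, 0.08, -0.0, -0.0]
contact_force: [0.9, -0.0, -4.0]
gripper_width: 0.028
finger_force: 59.8
```

Call:
{"method": "send_rows", "body": {"steps": [[[0,0,0.6,0,0.15],[0,0,0.3,0,0.15],[0,0,0.15,0,0.15],[0,0,0.05,0,0.15],[0,0,0,0,0.15]]]}}

```text
t: 16.1
tcp_pos: [0.5485, -0.38, 0.1335]
tcp_rot: [0.997, 0.08, 0.0, 0.0]
contact_force: [-0.5, 0.3, -3.7]
gripper_width: 0.0284
finger_force: 59.8
```

```bash
python3 -c "
from h import *
go(549,-377,123.7)"
```

```text
at [ 548.5 -380.   133.5] psi 9.22 units [ 0.025 -0.072  0.244] roll 0.002 w 28.4 F [-0.5  0.3 -3.7] t 16.1
```

Call:
{"method": "send_rows", "body": {"steps": [[[0,0,0.12,0,0.15],[0,0,0.06,0,0.15],[0,0,0.03,0,0.15],[0,0,0.02,0,0.15],[0,0,0,0,0.15]]]}}

```text
t: 16.73
tcp_pos: [0.5484, -0.3799, 0.1239]
tcp_rot: [0.997, 0.08, 0.0, 0.0]
contact_force: [0.3, 0.3, -3.1]
gripper_width: 0.0283
finger_force: 59.9
```

Call:
{"method": "send_rows", "body": {"steps": [[[0,0,0.02,0,0.15],[0,0,0.01,0,0.15],[0,0,0,0,0.15]]]}}

```text
t: 17.1
tcp_pos: [0.5488, -0.3801, 0.1238]
tcp_rot: [0.997, 0.08, 0.001, 0.001]
contact_force: [-0.9, 2.0, 5.3]
gripper_width: 0.0286
finger_force: 60.2
```

Contact is at 123.8 as predicted. I'll release and retreat.

Call:
{"method": "send_rows", "body": {"steps": [[[0,0,-0.02,0,0.3],[0,0,0,0,0.5],[0,0,0,0,0.8],[0,0,0,0,1],[0,0,-0.3,0,1]]]}}

```text
t: 17.73
tcp_pos: [0.548, -0.3797, 0.1348]
tcp_rot: [0.997, 0.08, -0.001, -0.001]
contact_force: [-0.2, -0.2, 0.5]
gripper_width: 0.0853
finger_force: 0.0
```

Call:
{"method": "send_rows", "body": {"steps": [[[0,0,-0.8,0,1],[0,0,-0.8,0,1],[0,0,-0.4,0,1],[0,0,0,0,1]]]}}

```text
t: 18.23
tcp_pos: [0.5485, -0.3801, 0.2163]
tcp_rot: [0.997, 0.08, 0.001, 0.001]
contact_force: [0.0, -0.5, -1.4]
gripper_width: 0.0854
finger_force: 0.0
```

```bash
python3 -c "
from h import *
go(629.3,101.5,200)
t=cam('top');s=cam('side')
for o in((629,99),(629,102)): print(proj(t,[o[0]/1e3,o[1]/1e3,.136]),proj(s,[o[0]/1e3,o[1]/1e3,.136]))
for j,c in enumerate((t,s)): cv2.imwrite(f'pics/e{j}.png',c['image'][:,:,::-1])
a=cv2.resize(t['image'][210:260,255:325,::-1],None,fx=5,fy=5,interpolation=cv2.INTER_CUBIC)
b=cv2.resize(t['image'][230:370,400:540,::-1],None,fx=2.5,fy=2.5,interpolation=cv2.INTER_CUBIC)
d=np.zeros((350,700,3),np.uint8);d[:250,:350]=a;d[:350,350:]=b;cv2.imwrite('pics/e.png',d)
"
```

```text
at [ 548.5 -380.1  216.3] psi 9.21 units [  3.919 -11.561   0.406] roll 0.001 w 85.4 F [ 0.  -0.5 -1.4] t 18.2
[273.93007746 234.01079455] [285.45534805 228.85859339]
[272.58361522 234.00994168] [284.66035032 229.68333725]
```

View pics/e.png

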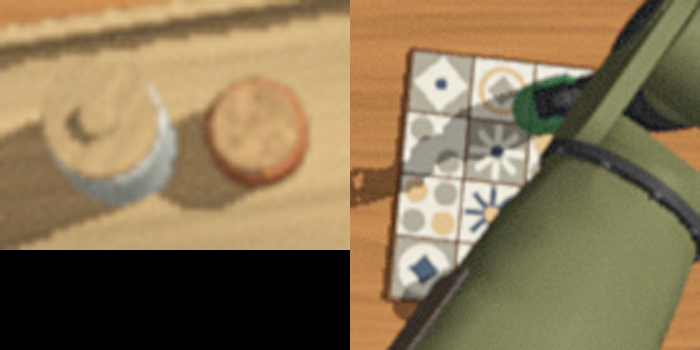

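Run:
```python
from h import *
t=cam('top');s=cam('side')
A=np.linspace(0,2*np.pi,90)
def cyl(c,x,y,r,z0,z1): return np.array([proj(c,[x+r*np.cos(a),y+r*np.sin(a),z]) for a in A for z in(z0,z1)])
S=cv2.imread('pics/side0.png').astype(np.float32); T=cv2.imread('pics/top0.png').astype(np.float32)
def score(img,P):
    # colour contrast across outline of hull
    h=cv2.convexHull(P.astype(np.float32))[:,0]; m=h.mean(0); L=np.vstack([h,h[:1]])
    seg=np.diff(L,axis=0); n=np.maximum(1,(np.hypot(*seg.T)*2).astype(int)); pts=np.vstack([L[i]+seg[i]*np.arange(k)[:,None]/k for i,k in enumerate(n)])
    d=(pts-m);d/=np.hypot(*d.T)[:,None]
    f=lambda q:cv2.remap(img,q[:,0].astype(np.float32)[None],q[:,1].astype(np.float32)[None],1)[0]
    return np.minimum(np.abs(f(pts+1.2*d)-f(pts-1.2*d)).sum(1),80).mean()
from scipy.optimize import brute
for nm,x0,y0,parts in(('jar',.629,.099,[(.028,.01,.11),(.0265,.11,.126)]),('oil',.650,-.0315,[(.027,.01,.10)]),('mill',.5757,.020,[(.022,.12,.148)])):
    def cost(p,cams='ts'):
        v=0
        for k in cams:
            c,i=(t,T) if k=='t' else (s,S)
            v-=score(i,np.vstack([cyl(c,p[0],p[1],*q) for q in parts]))
        return v
    for cs in('t','s','ts'):
        r=brute(cost,(slice(x0-.009,x0+.009,.001),slice(y0-.009,y0+.009,.001)),args=(cs,),finish=None,full_output=True); print(nm,cs,r[0].round(4),round(r[1],1),'at guess',round(cost((x0,y0),cs),1))
```

```text
jar t [0.634 0.098] -56.6 at guess -42.9
jar s [0.632 0.097] -61.0 at guess -46.6
jar ts [0.633 0.097] -113.8 at guess -89.5
oil t [ 0.651  -0.0335] -80.0 at guess -76.8
oil s [ 0.655  -0.0405] -42.4 at guess -31.9
oil ts [ 0.652  -0.0335] -118.2 at guess -108.7
mill t [0.5687 0.019 ] -66.4 at guess -51.2
mill s [0.5777 0.014 ] -58.6 at guess -51.8
mill ts [0.5757 0.019 ] -103.4 at guess -103.0
```

The fits agree: jar (633,97), oil (651.5,-33.5), mill (575.7,19). The last two match the poses where I grasped them. Now the jar.

Call:
{"method": "send_rows", "body": {"steps": [[[0.2,-0.54,0,0,1],[0.34,-1,0,0,1],[0.35,-1,0,0,1],[0.35,-1,0,0,1],[0.35,-1,0,0,1]]]}}

```text
t: 19.05
tcp_pos: [0.5819, -0.1879, 0.2149]
tcp_rot: [0.997, 0.081, -0.0, -0.0]
contact_force: [-0.0, -0.1, -1.8]
gripper_width: 0.0851
finger_force: 0.0
```

Call:
{"method": "send_rows", "body": {"steps": [[[0.35,-1,0,0,1],[0.35,-1,0,0,1],[0.35,-1,0,0,1],[0.35,-1,0,0,1],[0.35,-1,0,0,1]]]}}

```text
t: 19.68
tcp_pos: [0.6187, 0.0206, 0.2149]
tcp_rot: [0.997, 0.081, -0.0, -0.0]
contact_force: [-0.6, 0.5, -0.4]
gripper_width: 0.0858
finger_force: 0.0
```

Call:
{"method": "send_rows", "body": {"steps": [[[0.35,-1,0,0,1],[0.3,-0.9,0,0,1],[0,0,0.6,0,1],[0,0,0,0,1],[0,0,0,0,1]]]}}

```text
t: 20.3
tcp_pos: [0.6325, 0.0974, 0.192]
tcp_rot: [0.997, 0.08, 0.0, -0.0]
contact_force: [-0.0, 0.1, 0.2]
gripper_width: 0.0854
finger_force: 0.0
```

```bash
python3 -c "
from h import *
go(633,97,77)"
```

```text
at [632.5  97.4 192. ] psi 9.2 units [0.009 0.012 2.875] roll 0.0 w 85.4 F [-0.   0.1  0.2] t 20.3
```

Call:
{"method": "send_rows", "body": {"steps": [[[0,0,0.7,0,1],[0,0,0.9,0,1],[0,0,0.8,0,1],[0,0,0.47,0,1],[0,0,0,0,0.8]]]}}

```text
t: 20.92
tcp_pos: [0.6324, 0.0972, 0.0762]
tcp_rot: [0.997, 0.08, -0.001, -0.0]
contact_force: [0.3, 1.2, -0.4]
gripper_width: 0.0695
finger_force: 0.0
```

Call:
{"method": "send_rows", "body": {"steps": [[[0,0,0,0,0.7],[0,0,0,0,0.6],[0,0,0,0,0.5],[0,0,0,0,0.5],[0,0,0,0,0.5]]]}}

```text
t: 21.55
tcp_pos: [0.6335, 0.0977, 0.0787]
tcp_rot: [0.997, 0.08, 0.002, -0.0]
contact_force: [-0.8, 2.5, 6.0]
gripper_width: 0.0545
finger_force: 63.3
```

Call:
{"method": "send_rows", "body": {"steps": [[[0,0,-0.2,0,0.5],[0,0,-0.6,0,0.5],[0,0,-0.9,0,0.5],[0,0,-0.8,0,0.5],[-0.3,0.5,0,0,0.5]]]}}

```text
t: 22.18
tcp_pos: [0.6249, 0.0764, 0.18]
tcp_rot: [0.997, 0.081, 0.003, 0.0]
contact_force: [-0.2, -0.5, -4.4]
gripper_width: 0.0547
finger_force: 64.3
```

Call:
{"method": "send_rows", "body": {"steps": [[[-0.53,0.9,0,0,0.5],[-0.53,0.9,0,0,0.5],[-0.53,0.9,0,0,0.5],[-0.53,0.9,0,0,0.5],[-0.53,0.9,0,0,0.5]]]}}

```text
t: 22.8
tcp_pos: [0.5474, -0.1202, 0.1771]
tcp_rot: [0.997, 0.08, 0.0, 0.0]
contact_force: [0.5, -0.0, -4.0]
gripper_width: 0.0545
finger_force: 64.3
```

Call:
{"method": "send_rows", "body": {"steps": [[[-0.53,0.9,0,0,0.5],[-0.53,0.9,0,0,0.5],[-0.53,0.9,0,0,0.5],[-0.53,0.9,0,0,0.5],[-0.24,0.46,0,0,0.5]]]}}

```text
t: 23.42
tcp_pos: [0.4801, -0.296, 0.177]
tcp_rot: [0.997, 0.079, 0.0, 0.0]
contact_force: [0.1, 0.4, -3.6]
gripper_width: 0.0545
finger_force: 64.3
```

Call:
{"method": "send_rows", "body": {"steps": [[[0,0,0.5,0,0.5],[0,0,0.8,0,0.5],[0,0,0.6,0,0.5],[0,0,0.3,0,0.5],[0,0,0,0,0.5]]]}}

```text
t: 24.05
tcp_pos: [0.481, -0.2942, 0.0884]
tcp_rot: [0.997, 0.08, -0.0, -0.0]
contact_force: [0.2, 0.1, -3.9]
gripper_width: 0.0548
finger_force: 64.3
```

```bash
python3 -c "
from h import *
go(482,-294,76.7)"
```

```text
at [ 481.  -294.2   88.4] psi 9.23 units [0.025 0.    0.292] roll 0.003 w 54.8 F [ 0.2  0.1 -3.9] t 24.1
```

Call:
{"method": "send_rows", "body": {"steps": [[[0,0,0.13,0,0.5],[0,0,0.09,0,0.5],[0,0,0.03,0,0.5],[0,0,0.02,0,0.5],[0,0,0,0,0.5]]]}}

```text
t: 24.68
tcp_pos: [0.481, -0.2944, 0.0778]
tcp_rot: [0.997, 0.08, 0.0, 0.0]
contact_force: [-0.3, -0.2, -4.0]
gripper_width: 0.0544
finger_force: 64.4
```

Call:
{"method": "send_rows", "body": {"steps": [[[0,0,0.02,0,0.5],[0,0,0.02,0,0.5],[0,0,0,0,0.5]]]}}

```text
t: 25.05
tcp_pos: [0.4812, -0.2945, 0.0767]
tcp_rot: [0.997, 0.08, 0.0, 0.0]
contact_force: [-1.6, 2.1, 5.0]
gripper_width: 0.0544
finger_force: 65.1
```

Call:
{"method": "send_rows", "body": {"steps": [[[0,0,-0.02,0,0.6],[0,0,0,0,0.75],[0,0,0,0,1],[0,0,0,0,1],[0,0,-0.3,0,1]]]}}

```text
t: 25.68
tcp_pos: [0.4806, -0.2941, 0.0887]
tcp_rot: [0.997, 0.08, -0.001, -0.001]
contact_force: [0.0, -0.5, -0.3]
gripper_width: 0.0851
finger_force: 0.0
```

Call:
{"method": "send_rows", "body": {"steps": [[[0,0,-0.8,0,1],[0,0,-1,0,1],[0,0,-1,0,1],[0,0,-0.7,0,1],[0,0,0,0,1]]]}}

```text
t: 26.3
tcp_pos: [0.4815, -0.2948, 0.2319]
tcp_rot: [0.997, 0.08, 0.002, 0.002]
contact_force: [-0.6, -0.2, -0.3]
gripper_width: 0.0849
finger_force: 0.0
```

```bash
cat > fit.py <<'E'
from h import *
from scipy.optimize import brute
A=np.linspace(0,2*np.pi,60)
def cyl(c,x,y,r,z0,z1): return np.array([proj(c,[x+r*np.cos(a),y+r*np.sin(a),z]) for a in A for z in(z0,z1)])
def score(img,P):
    h=cv2.convexHull(P.astype(np.float32))[:,0]; m=h.mean(0); L=np.vstack([h,h[:1]])
    seg=np.diff(L,axis=0); n=np.maximum(1,(np.hypot(*seg.T)*2).astype(int)); pts=np.vstack([L[i]+seg[i]*np.arange(k)[:,None]/k for i,k in enumerate(n)])
    d=(pts-m);d/=np.hypot(*d.T)[:,None]
    f=lambda q:cv2.remap(img,q[:,0].astype(np.float32)[None],q[:,1].astype(np.float32)[None],1)[0]
    return np.minimum(np.abs(f(pts+1.2*d)-f(pts-1.2*d)).sum(1),80).mean()
def fit(nm,x0,y0,parts,cams,w=.009):
    for cs in(cams[:1],cams[1:],cams):
        if not cs: continue
        cost=lambda p:-sum(score(c['image'].astype(np.float32),np.vstack([cyl(c,p[0],p[1],*q) for q in parts])) for c in cs)
        r=brute(cost,(slice(x0-w,x0+w,.001),slice(y0-w,y0+w,.001)),finish=None,full_output=True); print(nm,len(cs),r[0].round(4),round(r[1],1))
E
python3 - <<'E'
from fit import *
t=cam('top');s=cam('side')
fit('pot',.6365,.0305,[(.025,.014,.048)],[t,s])
go(636.5,30.5,150)
i=np.hstack([cv2.resize(s['image'][150:350,230:480],None,fx=1.6,fy=1.6),cv2.resize(t['image'][180:380,250:500],None,fx=1.6,fy=1.6)])
cv2.imwrite('pics/f.png',i[:,:,::-1])
E
```

```text
pot 1 [0.6375 0.0325] -69.6
pot 1 [0.6345 0.0325] -54.0
pot 2 [0.6375 0.0315] -123.2
at [ 480.8 -294.3  228.9] psi 9.21 units [ 5.141 -7.392  1.972] roll 0.001 w 85.4 F [ 0.4  0.4 -0. ] t 26.4
```

View pics/f.png

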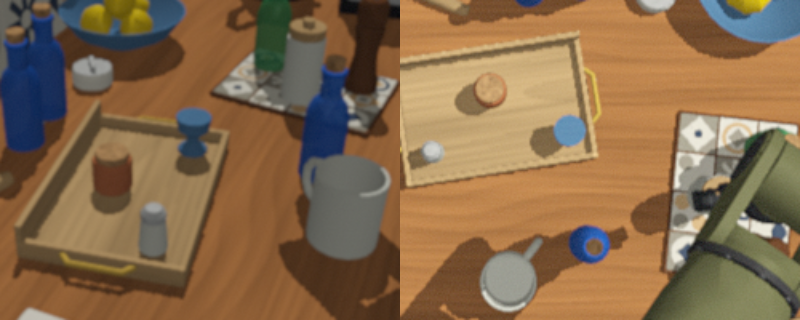

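All three stand on the tiled board and the pot is alone at the back of the tray. Moving to the pot at (637,31.5).

Call:
{"method": "send_rows", "body": {"steps": [[[0.36,-0.52,0,0,1],[0.6,-0.86,0,0,1],[0.6,-0.86,0,0,1],[0.6,-0.86,0,0,1],[0.6,-0.86,0,0,1]]]}}

```text
t: 27.02
tcp_pos: [0.5646, -0.119, 0.2278]
tcp_rot: [0.997, 0.08, -0.001, -0.0]
contact_force: [0.4, 0.3, 0.3]
gripper_width: 0.0853
finger_force: 0.0
```

Call:
{"method": "send_rows", "body": {"steps": [[[0.6,-0.86,0,0,1],[0.6,-0.86,0,0,1],[0.6,-0.86,0,0,1],[0.6,-0.88,0.4,0,1],[0,0,0.8,0,1]]]}}

```text
t: 27.65
tcp_pos: [0.6378, 0.0342, 0.1798]
tcp_rot: [0.997, 0.082, 0.0, -0.0]
contact_force: [0.0, -0.2, -0.7]
gripper_width: 0.0857
finger_force: 0.0
```

Call:
{"method": "send_rows", "body": {"steps": [[[0,0,0.8,0,1],[0,0,0.8,0,1],[0,0,0.6,0,1],[0,0,0,0,1],[0,0,0,0,1]]]}}

```text
t: 28.28
tcp_pos: [0.6374, 0.0316, 0.0936]
tcp_rot: [0.997, 0.08, 0.0, 0.0]
contact_force: [-0.2, -0.9, 0.3]
gripper_width: 0.0854
finger_force: 0.0
```

```bash
python3 -c "
from h import *
go(637,31.5,15.5)"
```

```text
at [637.4  31.6  93.6] psi 9.21 units [-0.011  0.002  1.952] roll 0.001 w 85.4 F [-0.2 -0.9  0.3] t 28.3
```

Call:
{"method": "send_rows", "body": {"steps": [[[0,0,0.6,0,1],[0,0,0.7,0,1],[0,0,0.45,0,1],[0,0,0.2,0,1],[0,0,0,0,0.8]]], "grip_force": 50}}

```text
t: 28.9
tcp_pos: [0.6374, 0.0316, 0.0152]
tcp_rot: [0.997, 0.08, 0.0, 0.0]
contact_force: [0.3, -0.3, 0.5]
gripper_width: 0.0696
finger_force: 0.0
```

Call:
{"method": "send_rows", "body": {"steps": [[[0,0,0,0,0.7],[0,0,0,0,0.6],[0,0,0,0,0.45],[0,0,0,0,0.45],[0,0,0,0,0.45]]]}}

```text
t: 29.52
tcp_pos: [0.6377, 0.0317, 0.0159]
tcp_rot: [0.997, 0.08, 0.001, 0.0]
contact_force: [-0.7, 0.3, 6.5]
gripper_width: 0.0483
finger_force: 52.3
```

Call:
{"method": "send_rows", "body": {"steps": [[[0,0,-0.2,0,0.45],[0,0,-0.6,0,0.45],[0,0,-0.9,0,0.45],[0,0,-0.7,0,0.45],[-0.05,-0.5,0,0,0.45]]]}}

```text
t: 30.15
tcp_pos: [0.6329, 0.0507, 0.1133]
tcp_rot: [0.997, 0.079, 0.002, 0.0]
contact_force: [-0.0, -0.1, -2.3]
gripper_width: 0.0483
finger_force: 51.9
```

Call:
{"method": "send_rows", "body": {"steps": [[[-0.1,-0.9,0,0,0.45],[-0.1,-0.9,0,0,0.45],[-0.1,-0.9,0,0,0.45],[-0.1,-0.9,0,0,0.45],[-0.1,-0.9,0,0,0.45]]]}}

```text
t: 30.78
tcp_pos: [0.5819, 0.2273, 0.1096]
tcp_rot: [0.997, 0.081, -0.001, 0.0]
contact_force: [0.2, -0.1, -1.5]
gripper_width: 0.0489
finger_force: 51.9
```

Call:
{"method": "send_rows", "body": {"steps": [[[-0.1,-0.9,0,0,0.45],[-0.1,-0.9,0,0,0.45],[-0.1,-0.9,0,0,0.45],[-0.05,-0.08,0.5,0,0.45],[0,0,0.5,0,0.45]]]}}

```text
t: 31.4
tcp_pos: [0.5508, 0.333, 0.0686]
tcp_rot: [0.997, 0.081, -0.001, 0.0]
contact_force: [1.3, -0.6, -1.7]
gripper_width: 0.0485
finger_force: 52.0
```

Call:
{"method": "send_rows", "body": {"steps": [[[0,0,0.4,0,0.45],[0,0,0.2,0,0.45],[0,0,0,0,0.45],[0,0,0,0,0.45]]]}}

```text
t: 31.9
tcp_pos: [0.5523, 0.333, 0.0476]
tcp_rot: [0.997, 0.08, 0.001, -0.0]
contact_force: [0.9, 0.3, -0.2]
gripper_width: 0.0484
finger_force: 52.0
```

```bash
python3 -c "
from h import *
go(552.5,333.3,32)"
```

```text
at [552.3 333.   47.6] psi 9.19 units [ 0.007 -0.005  0.39 ] roll -0.001 w 48.4 F [ 0.9  0.3 -0.2] t 31.9
```

Call:
{"method": "send_rows", "body": {"steps": [[[0,0,0.2,0,0.45],[0,0,0.1,0,0.45],[0,0,0.05,0,0.45],[0,0,0.02,0,0.45],[0,0,0,0,0.45]]]}}

```text
t: 32.52
tcp_pos: [0.5519, 0.3331, 0.0321]
tcp_rot: [0.997, 0.08, 0.0, -0.0]
contact_force: [-0.1, 0.1, -1.2]
gripper_width: 0.0484
finger_force: 51.9
```

Call:
{"method": "send_rows", "body": {"steps": [[[0,0,0.02,0,0.45],[0,0,0.02,0,0.45],[0,0,0,0,0.45]]]}}

```text
t: 32.9
tcp_pos: [0.552, 0.3331, 0.0319]
tcp_rot: [0.997, 0.08, 0.0, -0.0]
contact_force: [-6.8, -3.6, 10.5]
gripper_width: 0.0485
finger_force: 53.3
```

Call:
{"method": "send_rows", "body": {"steps": [[[0,0,-0.03,0,0.5],[0,0,0,0,0.65],[0,0,0,0,0.85],[0,0,0,0,1],[0,0,-0.2,0,1]]]}}

```text
t: 33.52
tcp_pos: [0.5515, 0.3329, 0.0394]
tcp_rot: [0.997, 0.08, -0.001, 0.0]
contact_force: [-0.5, 0.8, 0.8]
gripper_width: 0.0852
finger_force: 0.0
```

Call:
{"method": "send_rows", "body": {"steps": [[[0,0,-0.7,0,1],[0,0,-1,0,1],[0,0,-1,0,1],[0,0,-1,0,1],[0,0,-1,0,1]]]}}

```text
t: 34.15
tcp_pos: [0.5517, 0.333, 0.2297]
tcp_rot: [0.997, 0.08, 0.0, -0.0]
contact_force: [-0.6, -0.1, 0.5]
gripper_width: 0.0852
finger_force: 0.0
```

Call:
{"method": "send_rows", "body": {"steps": [[[0,0.6,0,0,1],[0,1,0,0,1],[0,1,0,0,1],[0,1,0,0,1],[0,1,0,0,1]]]}}

```text
t: 34.78
tcp_pos: [0.581, 0.1494, 0.2271]
tcp_rot: [0.997, 0.08, -0.0, 0.0]
contact_force: [0.8, 1.0, -0.2]
gripper_width: 0.0853
finger_force: 0.0
```

Run:
```python
from fit import *
t=cam('top');s=cam('side')
fit('pot',.552,.333,[(.025,.03,.064)],[t,s])
fit('pan',.5525,.333,[(.06,.024,.026)],[t])
go(481.2,-294.3,200)
i=np.hstack([cv2.resize(s['image'][320:480,190:370],None,fx=2,fy=2),cv2.resize(t['image'][220:380,140:320],None,fx=2,fy=2)])
cv2.imwrite('pics/g.png',i[:,:,::-1])
```

```text
pot 1 [0.551 0.332] -79.9
pot 1 [0.551 0.331] -67.7
pot 2 [0.551 0.331] -147.6
pan 1 [0.5525 0.336 ] -50.4
pan 1 [0.5525 0.336 ] -50.4
at [581.5 147.6 227.1] psi 8.99 units [-4.241 10.504  0.679] roll -0.021 w 85.5 F [1.1 0.8 0.6] t 34.9
```

View pics/g.png

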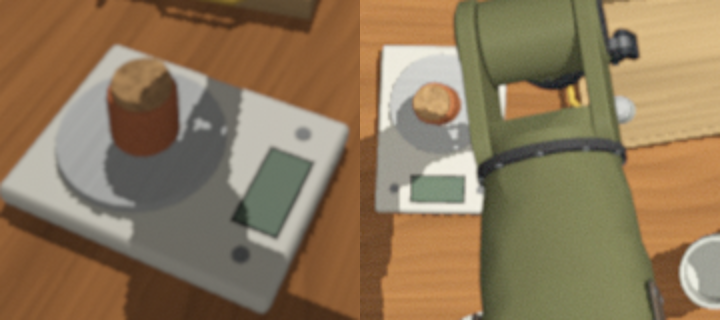

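The pot stands upright in the middle of the pan; the fit gives (551,332) against a pan centre of (552.5,333). Now to fetch the jar back.

Call:
{"method": "send_rows", "body": {"steps": [[[-0.3,0.75,0,-0.02,1],[-0.4,1,0,0,1],[-0.4,1,0,0,1],[-0.4,1,0,0,1],[-0.4,1,0,0,1]]]}}

```text
t: 35.5
tcp_pos: [0.5365, -0.0495, 0.2273]
tcp_rot: [0.997, 0.082, -0.0, -0.0]
contact_force: [0.2, 0.3, 0.6]
gripper_width: 0.0855
finger_force: 0.0
```

Call:
{"method": "send_rows", "body": {"steps": [[[-0.4,1,0,0,1],[-0.4,1,0,0,1],[-0.4,1,0,0,1],[-0.4,1,0,0,1],[-0.4,1,0,0,1]]]}}

```text
t: 36.12
tcp_pos: [0.4903, -0.2598, 0.2273]
tcp_rot: [0.997, 0.082, -0.0, -0.0]
contact_force: [0.5, 1.2, -0.6]
gripper_width: 0.0854
finger_force: 0.0
```

Call:
{"method": "send_rows", "body": {"steps": [[[-0.3,0.7,0.3,0,1],[0,0,0,0,1],[0,0,0,0,1]]]}}

```text
t: 36.5
tcp_pos: [0.4838, -0.2878, 0.2156]
tcp_rot: [0.997, 0.082, -0.0, -0.0]
contact_force: [0.1, 0.8, 0.5]
gripper_width: 0.0855
finger_force: 0.0
```

Run:
```python
from fit import *
go(481.2,-294.3,75.5)
s=cam('side')
fit('jar',.4812,-.2943,[(.028,.008,.108),(.0265,.108,.124)],[s],.006)
```

```text
at [ 483.8 -287.8  215.6] psi 9.42 units [-0.091  0.151  3.502] roll 0.022 w 85.5 F [0.1 0.8 0.5] t 36.5
jar 1 [ 0.4802 -0.2973] -57.7
jar 1 [ 0.4802 -0.2973] -57.7
```

Call:
{"method": "send_rows", "body": {"steps": [[[-0.09,0.15,0.4,0.02,1],[0,0,0.8,0,1],[0,0,1,0,1],[0,0,0.8,0,1],[0,0,0.5,0,1]]], "grip_force": 60}}

```text
t: 37.17
tcp_pos: [0.4804, -0.2941, 0.0731]
tcp_rot: [0.997, 0.081, -0.001, -0.001]
contact_force: [1.0, 0.4, 0.2]
gripper_width: 0.0854
finger_force: 0.0
```

Call:
{"method": "send_rows", "body": {"steps": [[[0,0,0,0,0.8],[0,0,0,0,0.7],[0,0,0,0,0.5],[0,0,0,0,0.5],[0,0,0,0,0.5]]]}}

```text
t: 37.8
tcp_pos: [0.4816, -0.2948, 0.077]
tcp_rot: [0.997, 0.08, 0.001, 0.0]
contact_force: [-1.3, 4.8, 7.3]
gripper_width: 0.0548
finger_force: 63.1
```

Run:
```python
from fit import *
go(633,97.4,178)
```

```text
at [ 481.6 -294.8   77. ] psi 9.22 units [ 5.303 -9.074 -2.526] roll 0.002 w 54.8 F [-1.3  4.8  7.3] t 37.8
```

Call:
{"method": "send_rows", "body": {"steps": [[[0,0,-0.2,0,0.5],[0,0,-0.6,0,0.5],[0,0,-0.9,0,0.5],[0,0,-0.8,0,0.5],[0.3,-0.5,0,0,0.5]]]}}

```text
t: 38.42
tcp_pos: [0.4904, -0.2745, 0.1789]
tcp_rot: [0.997, 0.079, 0.002, 0.002]
contact_force: [0.5, 1.2, -4.7]
gripper_width: 0.0548
finger_force: 64.3
```

Call:
{"method": "send_rows", "body": {"steps": [[[0.53,-0.9,0,0,0.5],[0.53,-0.9,0,0,0.5],[0.53,-0.9,0,0,0.5],[0.53,-0.9,0,0,0.5],[0.53,-0.9,0,0,0.5]]]}}

```text
t: 39.05
tcp_pos: [0.566, -0.0774, 0.1762]
tcp_rot: [0.997, 0.08, 0.0, 0.0]
contact_force: [0.9, -0.2, -2.5]
gripper_width: 0.0545
finger_force: 64.3
```

Call:
{"method": "send_rows", "body": {"steps": [[[0.53,-0.9,0,0,0.5],[0.53,-0.9,0,0,0.5],[0.53,-0.9,0,0,0.5],[0.53,-0.9,0,0,0.5],[0.23,-0.47,0,0,0.5]]]}}

```text
t: 39.67
tcp_pos: [0.6326, 0.0989, 0.1758]
tcp_rot: [0.997, 0.081, 0.0, 0.0]
contact_force: [0.9, -0.5, -4.2]
gripper_width: 0.0547
finger_force: 64.4
```

Call:
{"method": "send_rows", "body": {"steps": [[[0,0,0.5,0,0.5],[0,0,0.7,0,0.5],[0,0,0.5,0,0.5],[0,0,0.2,0,0.5],[0,0,0,0,0.5]]]}}

```text
t: 40.3
tcp_pos: [0.6325, 0.097, 0.0998]
tcp_rot: [0.997, 0.08, -0.0, 0.0]
contact_force: [-0.2, -0.2, -3.5]
gripper_width: 0.0549
finger_force: 64.3
```

Run:
```python
from fit import *
go(633,97.4,79)
```

```text
at [632.5  97.   99.8] psi 9.2 units [ 0.015 -0.009  0.519] roll -0.0 w 54.9 F [-0.2 -0.2 -3.5] t 40.3
```

Call:
{"method": "send_rows", "body": {"steps": [[[0.01,-0.01,0.25,0,0.5],[0,0,0.15,0,0.5],[0,0,0.07,0,0.5],[0,0,0.03,0,0.5],[0,0,0,0,0.5]]]}}

```text
t: 40.92
tcp_pos: [0.6328, 0.0976, 0.0798]
tcp_rot: [0.997, 0.08, 0.0, 0.0]
contact_force: [0.2, 0.0, -3.8]
gripper_width: 0.0548
finger_force: 64.3
```

Call:
{"method": "send_rows", "body": {"steps": [[[0,0,0.02,0,0.5],[0,0,0.02,0,0.5],[0,0,0,0,0.5]]]}}

```text
t: 41.3
tcp_pos: [0.6332, 0.0977, 0.079]
tcp_rot: [0.997, 0.08, 0.001, -0.0]
contact_force: [-0.7, 0.5, 5.4]
gripper_width: 0.0544
finger_force: 65.0
```

Call:
{"method": "send_rows", "body": {"steps": [[[0,0,-0.02,0,0.6],[0,0,0,0,0.75],[0,0,0,0,1],[0,0,0,0,1],[0,0,-0.3,0,1]]]}}

```text
t: 41.92
tcp_pos: [0.6323, 0.0976, 0.0905]
tcp_rot: [0.997, 0.08, -0.001, 0.0]
contact_force: [0.2, -0.9, -0.5]
gripper_width: 0.0856
finger_force: 0.0
```

Call:
{"method": "send_rows", "body": {"steps": [[[0,0,-0.8,0,1],[0,0,-1,0,1],[0,0,-1,0,1],[0,0,-0.6,0,1],[0,0,0,0,1]]]}}

```text
t: 42.55
tcp_pos: [0.6333, 0.0977, 0.2296]
tcp_rot: [0.997, 0.08, 0.002, -0.0]
contact_force: [-0.7, 0.0, -0.3]
gripper_width: 0.0856
finger_force: 0.0
```

Run:
```python
from fit import *
go(548.5,-380,225)
```

```text
at [633.3  97.7 229.6] psi 9.21 units [-4.002 11.449  0.116] roll 0.001 w 85.6 F [-0.7  0.  -0.3] t 42.5
```

Call:
{"method": "send_rows", "body": {"steps": [[[-0.2,0.55,0,0,1],[-0.35,1,0,0,1],[-0.35,1,0,0,1],[-0.35,1,0,0,1],[-0.35,1,0,0,1]]]}}

```text
t: 43.18
tcp_pos: [0.5975, -0.0946, 0.2258]
tcp_rot: [0.997, 0.08, -0.001, -0.0]
contact_force: [0.9, 0.1, 0.9]
gripper_width: 0.0852
finger_force: 0.0
```

Call:
{"method": "send_rows", "body": {"steps": [[[-0.35,1,0,0,1],[-0.35,1,0,0,1],[-0.35,1,0,0,1],[-0.35,1,0,0,1],[-0.35,1,0,0,1]]]}}

```text
t: 43.8
tcp_pos: [0.5601, -0.303, 0.2257]
tcp_rot: [0.997, 0.08, -0.001, -0.001]
contact_force: [0.0, 1.2, 0.3]
gripper_width: 0.0852
finger_force: 0.0
```

Call:
{"method": "send_rows", "body": {"steps": [[[-0.35,1,0,0,1],[-0.3,0.9,0,0,1],[0,0,0,0,1],[0,0,0,0,1],[0,0,0,0,1]]]}}

```text
t: 44.42
tcp_pos: [0.5481, -0.3794, 0.2267]
tcp_rot: [0.997, 0.081, -0.0, -0.0]
contact_force: [0.5, -0.4, 0.0]
gripper_width: 0.0855
finger_force: 0.0
```

Run:
```python
from fit import *
go(548.5,-380,122)
s=cam('side')
fit('oil',.5485,-.380,[(.027,.008,.098)],[s],.006)
```

```text
at [ 548.1 -379.4  226.7] psi 9.26 units [0.006 0.017 2.618] roll 0.006 w 85.5 F [ 0.5 -0.4  0. ] t 44.4
oil 1 [ 0.5505 -0.385 ] -57.4
oil 1 [ 0.5505 -0.385 ] -57.4
```

Call:
{"method": "send_rows", "body": {"steps": [[[0.01,0.02,0.5,0,1],[0,0,0.8,0,1],[0,0,0.8,0,1],[0,0,0.51,0,1],[0,0,0,0,0.8]]]}}

```text
t: 45.1
tcp_pos: [0.5484, -0.3803, 0.1214]
tcp_rot: [0.997, 0.081, -0.001, -0.001]
contact_force: [0.6, 0.3, -0.2]
gripper_width: 0.0698
finger_force: 0.0
```

Call:
{"method": "send_rows", "body": {"steps": [[[0,0,0,0,0.6],[0,0,0,0,0.4],[0,0,0,0,0.25],[0,0,0,0,0.15],[0,0,0,0,0.15]]]}}

```text
t: 45.72
tcp_pos: [0.5491, -0.3811, 0.1239]
tcp_rot: [0.997, 0.08, 0.001, 0.001]
contact_force: [0.5, 2.9, 7.4]
gripper_width: 0.0288
finger_force: 58.5
```

Call:
{"method": "send_rows", "body": {"steps": [[[0,0,0,0,0.15],[0,0,0,0,0.15]]]}}

```text
t: 45.98
tcp_pos: [0.5491, -0.381, 0.1239]
tcp_rot: [0.997, 0.08, 0.001, 0.001]
contact_force: [-0.1, 1.5, 5.7]
gripper_width: 0.0287
finger_force: 58.5
```

Run:
```python
from fit import *
go(650.5,-33.1,219)
```

```text
at [ 549.1 -381.   123.9] psi 9.21 units [ 3.893 -8.182 -2.377] roll 0.001 w 28.7 F [-0.1  1.5  5.7] t 46.0
```

Call:
{"method": "send_rows", "body": {"steps": [[[0,0,-0.2,0,0.15],[0,0,-0.6,0,0.15],[0,0,-0.9,0,0.15],[0,0,-0.7,0,0.15],[0.2,-0.4,0,0,0.15]]]}}

```text
t: 46.6
tcp_pos: [0.5542, -0.3643, 0.2205]
tcp_rot: [0.997, 0.08, 0.001, 0.001]
contact_force: [0.1, 0.4, -4.5]
gripper_width: 0.0288
finger_force: 59.5
```

Call:
{"method": "send_rows", "body": {"steps": [[[0.4,-0.85,0,0,0.15],[0.4,-0.85,0,0,0.15],[0.4,-0.85,0,0,0.15],[0.4,-0.85,0,0,0.15],[0.4,-0.85,0,0,0.15]]]}}

```text
t: 47.22
tcp_pos: [0.6055, -0.1806, 0.2166]
tcp_rot: [0.997, 0.081, -0.001, -0.001]
contact_force: [0.2, 0.5, -4.4]
gripper_width: 0.0284
finger_force: 59.6
```

Call:
{"method": "send_rows", "body": {"steps": [[[0.4,-0.85,0,0,0.15],[0.4,-0.85,0,0,0.15],[0.4,-0.85,0,0,0.15],[0.4,-0.85,0,0,0.15],[0.09,-0.13,0,0,0.15]]]}}

```text
t: 47.85
tcp_pos: [0.6495, -0.0296, 0.2166]
tcp_rot: [0.997, 0.082, -0.001, -0.0]
contact_force: [0.0, -1.0, -4.3]
gripper_width: 0.0285
finger_force: 59.8
```

Call:
{"method": "send_rows", "body": {"steps": [[[0,0,0.5,0,0.15],[0,0,0.7,0,0.15],[0,0,0.5,0,0.15],[0,0,0.2,0,0.15],[0,0,0,0,0.15]]]}}

```text
t: 48.48
tcp_pos: [0.6495, -0.0329, 0.1419]
tcp_rot: [0.997, 0.08, -0.001, -0.0]
contact_force: [-0.6, 0.4, -4.4]
gripper_width: 0.0286
finger_force: 59.8
```

Run:
```python
from fit import *
go(650.5,-33.1,126)
```

```text
at [649.5 -32.9 141.9] psi 9.2 units [0.024 0.008 0.399] roll 0.0 w 28.6 F [-0.6  0.4 -4.4] t 48.5
```

Call:
{"method": "send_rows", "body": {"steps": [[[0.02,0,0.2,0,0.15],[0,0,0.1,0,0.15],[0,0,0.05,0,0.15],[0,0,0.03,0,0.15],[0,0,0,0,0.15]]]}}

```text
t: 49.1
tcp_pos: [0.6506, -0.0328, 0.1274]
tcp_rot: [0.997, 0.08, 0.0, 0.0]
contact_force: [-0.5, -0.2, -4.2]
gripper_width: 0.0287
finger_force: 59.8
```

Call:
{"method": "send_rows", "body": {"steps": [[[0,0,0.02,0,0.15],[0,0,0.02,0,0.15],[0,0,0,0,0.15]]]}}

```text
t: 49.48
tcp_pos: [0.6508, -0.0327, 0.1261]
tcp_rot: [0.997, 0.08, 0.0, 0.0]
contact_force: [-0.1, 0.6, 0.1]
gripper_width: 0.0288
finger_force: 60.1
```

Call:
{"method": "send_rows", "body": {"steps": [[[0,0,0.01,0,0.15],[0,0,0,0,0.3],[0,0,0,0,0.5],[0,0,0,0,0.8],[0,0,0,0,1]]]}}

```text
t: 50.1
tcp_pos: [0.6505, -0.0329, 0.1251]
tcp_rot: [0.997, 0.08, -0.0, -0.0]
contact_force: [0.5, -0.6, 1.3]
gripper_width: 0.0771
finger_force: 0.0
```

Call:
{"method": "send_rows", "body": {"steps": [[[0,0,0,0,1],[0,0,-0.5,0,1],[0,0,-0.9,0,1],[0,0,-0.9,0,1],[0,0,-0.3,0,1]]]}}

```text
t: 50.72
tcp_pos: [0.6513, -0.0329, 0.2331]
tcp_rot: [0.997, 0.08, 0.002, 0.0]
contact_force: [-0.4, -0.2, -1.8]
gripper_width: 0.0854
finger_force: 0.0
```

Run:
```python
from fit import *
go(399.5,-361.2,228)
```

```text
at [651.3 -32.9 233.1] psi 9.21 units [-7.525  7.097  0.127] roll 0.001 w 85.4 F [-0.4 -0.2 -1.8] t 50.7
```

Call:
{"method": "send_rows", "body": {"steps": [[[-0.5,0.5,0,0,1],[-0.9,0.85,0,0,1],[-0.9,0.85,0,0,1],[-0.9,0.85,0,0,1],[-0.9,0.85,0,0,1]]]}}

```text
t: 51.35
tcp_pos: [0.5124, -0.2141, 0.2292]
tcp_rot: [0.997, 0.08, -0.0, -0.0]
contact_force: [0.5, -0.5, -0.2]
gripper_width: 0.0852
finger_force: 0.0
```

Call:
{"method": "send_rows", "body": {"steps": [[[-0.9,0.85,0,0,1],[-0.9,0.85,0,0,1],[-0.9,0.85,0,0,1],[-0.72,0.65,0,0,1],[0,0,0,0,1]]]}}

```text
t: 51.98
tcp_pos: [0.3976, -0.3628, 0.2292]
tcp_rot: [0.997, 0.079, -0.0, -0.0]
contact_force: [-0.0, -0.2, 0.3]
gripper_width: 0.0856
finger_force: 0.0
```

Call:
{"method": "send_rows", "body": {"steps": [[[0,0,0,0,1],[0,0,0,0,1]]]}}

```text
t: 52.22
tcp_pos: [0.3997, -0.3606, 0.2293]
tcp_rot: [0.997, 0.081, -0.0, -0.0]
contact_force: [-0.2, 0.2, 0.4]
gripper_width: 0.0854
finger_force: 0.0
```

Run:
```python
from fit import *
go(399.5,-361.2,109.2)
s=cam('side');fit('mill',.3995,-.3612,[(.022,.118,.146)],[s],.006)
```

```text
at [ 399.7 -360.6  229.3] psi 9.28 units [-0.008  0.015  3.001] roll 0.008 w 85.4 F [-0.2  0.2  0.4] t 52.2
mill 1 [ 0.4005 -0.3672] -42.9
mill 1 [ 0.4005 -0.3672] -42.9
```

Call:
{"method": "send_rows", "body": {"steps": [[[-0.01,0.02,0.5,0,1],[0,0,0.9,0,1],[0,0,0.9,0,1],[0,0,0.7,0,1],[0,0,0,0,0.8]]], "grip_force": 50}}

```text
t: 52.9
tcp_pos: [0.3986, -0.361, 0.1078]
tcp_rot: [0.997, 0.081, -0.001, -0.001]
contact_force: [-0.2, -0.3, -0.3]
gripper_width: 0.0697
finger_force: 0.0
```

Call:
{"method": "send_rows", "body": {"steps": [[[0,0,0,0,0.7],[0,0,0,0,0.5],[0,0,0,0,0.3],[0,0,0,0,0.3],[0,0,0,0,0.3]]]}}

```text
t: 53.52
tcp_pos: [0.3994, -0.3622, 0.1108]
tcp_rot: [0.997, 0.08, 0.001, 0.0]
contact_force: [0.1, 3.4, 7.0]
gripper_width: 0.0427
finger_force: 49.6
```

Run:
```python
from fit import *
go(575.5,18.7,220)
```

```text
at [ 399.4 -362.2  110.8] psi 9.22 units [ 5.868 -8.696 -2.729] roll 0.002 w 42.7 F [0.1 3.4 7. ] t 53.5
```

Call:
{"method": "send_rows", "body": {"steps": [[[0,0,-0.2,0,0.3],[0,0,-0.7,0,0.3],[0,0,-1,0,0.3],[0,0,-0.8,0,0.3],[0.3,-0.45,0,0,0.3]]]}}

```text
t: 54.15
tcp_pos: [0.4082, -0.3435, 0.2206]
tcp_rot: [0.997, 0.08, 0.002, 0.002]
contact_force: [0.8, 0.0, -2.6]
gripper_width: 0.0424
finger_force: 51.3
```

Call:
{"method": "send_rows", "body": {"steps": [[[0.58,-0.86,0,0,0.3],[0.58,-0.86,0,0,0.3],[0.58,-0.86,0,0,0.3],[0.58,-0.86,0,0,0.3],[0.58,-0.86,0,0,0.3]]]}}

```text
t: 54.78
tcp_pos: [0.4953, -0.1529, 0.2181]
tcp_rot: [0.997, 0.08, 0.0, 0.0]
contact_force: [0.7, -0.2, -2.1]
gripper_width: 0.0423
finger_force: 51.3
```

Call:
{"method": "send_rows", "body": {"steps": [[[0.58,-0.86,0,0,0.3],[0.58,-0.86,0,0,0.3],[0.58,-0.86,0,0,0.3],[0.58,-0.86,0,0,0.3],[0.34,-0.5,0,0,0.3]]]}}

```text
t: 55.4
tcp_pos: [0.5751, 0.0202, 0.2179]
tcp_rot: [0.997, 0.081, 0.0, 0.0]
contact_force: [-0.6, -1.0, -1.9]
gripper_width: 0.0425
finger_force: 51.4
```

Call:
{"method": "send_rows", "body": {"steps": [[[0,0,0.5,0,0.3],[0,0,0.8,0,0.3],[0,0,0.6,0,0.3],[0,0,0.3,0,0.3],[0,0,0,0,0.3]]]}}

```text
t: 56.02
tcp_pos: [0.5746, 0.0185, 0.1294]
tcp_rot: [0.997, 0.08, -0.0, -0.0]
contact_force: [0.0, -0.5, -0.7]
gripper_width: 0.0425
finger_force: 51.3
```

Run:
```python
from fit import *
go(575.5,18.7,113)
```

```text
at [574.6  18.5 129.4] psi 9.21 units [ 0.023 -0.002  0.409] roll 0.001 w 42.5 F [ 0.  -0.5 -0.7] t 56.0
```

Call:
{"method": "send_rows", "body": {"steps": [[[0.01,0,0.2,0,0.3],[0,0,0.1,0,0.3],[0,0,0.05,0,0.3],[0,0,0.03,0,0.3],[0,0,0,0,0.3]]]}}

```text
t: 56.65
tcp_pos: [0.575, 0.0186, 0.1141]
tcp_rot: [0.997, 0.08, 0.0, -0.0]
contact_force: [0.4, -0.0, -2.4]
gripper_width: 0.0425
finger_force: 51.3
```

Call:
{"method": "send_rows", "body": {"steps": [[[0,0,0.02,0,0.3],[0,0,0.02,0,0.3],[0,0,0,0,0.3]]]}}

```text
t: 57.02
tcp_pos: [0.5753, 0.0186, 0.1129]
tcp_rot: [0.997, 0.08, 0.0, 0.0]
contact_force: [-0.6, -0.0, 3.1]
gripper_width: 0.0425
finger_force: 51.7
```

Contact. I'll release, retreat up and move away so I can look.

Call:
{"method": "send_rows", "body": {"steps": [[[0,0,0,0,0.4],[0,0,0,0,0.55],[0,0,0,0,0.8],[0,0,0,0,1],[0,0,0,0,1]]]}}

```text
t: 57.65
tcp_pos: [0.575, 0.0185, 0.1124]
tcp_rot: [0.997, 0.08, -0.0, 0.0]
contact_force: [0.3, 0.6, -1.8]
gripper_width: 0.0854
finger_force: 0.0
```

Call:
{"method": "send_rows", "body": {"steps": [[[0,0,-0.4,0,1],[0,0,-0.9,0,1],[0,0,-1,0,1],[0,0,-0.9,0,1],[-0.5,0.7,0,0,1]]]}}

```text
t: 58.28
tcp_pos: [0.5608, -0.0116, 0.2446]
tcp_rot: [0.997, 0.081, 0.003, 0.0]
contact_force: [0.4, 0.7, -1.4]
gripper_width: 0.0855
finger_force: 0.0
```

Call:
{"method": "send_rows", "body": {"steps": [[[-0.7,0.9,0,0,1],[-0.7,0.9,0,0,1],[-0.7,0.9,0,0,1],[-0.7,0.9,0,0,1],[-0.7,0.9,0,0,1]]]}}

```text
t: 58.9
tcp_pos: [0.4496, -0.2136, 0.2418]
tcp_rot: [0.997, 0.08, 0.001, 0.0]
contact_force: [0.8, -0.8, -0.2]
gripper_width: 0.0855
finger_force: 0.0
```

Call:
{"method": "send_rows", "body": {"steps": [[[-0.7,0.9,0,0,1],[-0.7,0.9,0,0,1],[-0.4,0.5,0,0,1],[0,0,0,0,1],[0,0,0,0,1]]]}}

```text
t: 59.52
tcp_pos: [0.3944, -0.3142, 0.2411]
tcp_rot: [0.997, 0.08, 0.0, 0.0]
contact_force: [-0.4, -0.1, -0.3]
gripper_width: 0.0853
finger_force: 0.0
```

Run:
```python
from fit import *
go(400,-300,230)
t=cam('top');s=cam('side')
fit('jar',.633,.097,[(.028,.01,.11),(.0265,.11,.126)],[t,s])
fit('oil',.651,-.0335,[(.027,.01,.10)],[t])
fit('pot',.552,.333,[(.025,.03,.064)],[t,s],.006)
fit('pan',.5525,.333,[(.06,.024,.026)],[t],.006)
T=cv2.imread('pics/top0.png')[190:305,235:385];N=t['image'][190:305,235:385,::-1]
S=cv2.imread('pics/side0.png')[165:330,235:385];M=s['image'][165:330,235:385,::-1]
a=np.hstack([T,N]);b=np.hstack([S,M]);i=cv2.resize(np.vstack([a,b]),None,fx=2.1,fy=2.1,interpolation=cv2.INTER_CUBIC)
cv2.imwrite('pics/z.png',i)
for X,Y in((T,N),(S,M)): print(cv2.phaseCorrelate(*[cv2.cvtColor(np.ascontiguousarray(q),6).astype(np.float32) for q in(X,Y)]), np.abs(X.astype(int)-Y).max(2).__gt__(50).sum())
```

```text
at [ 394.4 -314.2  241.1] psi 9.22 units [ 0.196 -0.328  0.277] roll 0.002 w 85.3 F [-0.4 -0.1 -0.3] t 59.5
jar 1 [0.642 0.104] -56.6
jar 1 [0.631 0.098] -61.1
jar 2 [0.63  0.099] -110.2
oil 1 [ 0.651  -0.0325] -80.0
oil 1 [ 0.651  -0.0325] -80.0
pot 1 [0.55  0.331] -80.0
pot 1 [0.551 0.331] -67.4
pot 2 [0.551 0.331] -147.3
pan 1 [0.5515 0.335 ] -67.7
pan 1 [0.5515 0.335 ] -67.7
((-0.29932458209729873, 0.1140602794662513), 0.9155121760898166) 85
((-0.025794417650175205, 0.11866692149840219), 0.9901734613489221) 17
```

View pics/z.png

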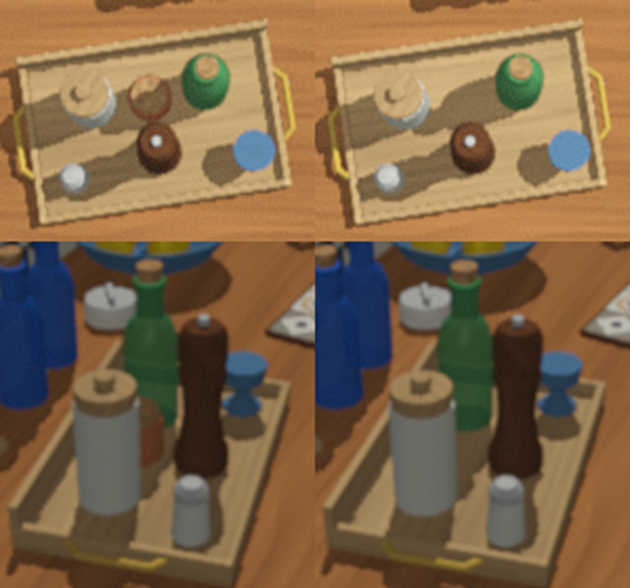

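The before/after pictures match: all three are upright at their spots and the shaker and egg cup are unmoved. One last numeric check of the shifts before handing in.

Run:
```python
from fit import *
for n,ob in(('top',dict(jar=(262,224,294,254),oil=(320,212,346,243),mill=(299,247,323,274),shk=(262,265,280,284),egg=(344,250,368,274))),('side',dict(jar=(266,222,306,298),oil=(296,172,322,222),mill=(316,196,346,280)))):
    A=cv2.imread(f'pics/{n}0.png');B=cam(n)['image'][:,:,::-1].copy()
    for k,(x0,y0,x1,y1) in ob.items():
        f=4;tp=cv2.resize(A[y0:y1,x0:x1],None,fx=f,fy=f,interpolation=2);S=cv2.resize(B[y0-5:y1+5,x0-5:x1+5],None,fx=f,fy=f,interpolation=2)
        _,v,_,p=cv2.minMaxLoc(cv2.matchTemplate(S,tp,cv2.TM_CCOEFF_NORMED));print(n,k,'shift px',(np.array(p)/f-5),round(v,3))
```

```text
top jar shift px [-0.5   0.75] 0.915
top oil shift px [-0.75  0.25] 0.994
top mill shift px [-0.75  0.  ] 0.988
top shk shift px [-0.25  0.  ] 0.993
top egg shift px [0. 0.] 0.997
side jar shift px [0.25 0.5 ] 0.972
side oil shift px [0.   0.25] 0.994
side mill shift px [-0.25  0.25] 0.994
```

The shifts are under 1 px, or about 2 mm. Handing in.

```bash
python3 -c "
from h import *
print(ticket.hand_in())"
```

```text
the job is handed in; nothing more can be done
None
```

The job is handed in (no verdict was returned): the pot stands on the scale's pan, about 1–4 mm off its centre, and the mill, oil and jar are back in the tray upright, within about 2 mm of their spots, with the shaker and egg cup unmoved.

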